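Set out the rest pillars by height on the setting rail

TASK

A casting with a sloping underside is to be clamped next: set out its four steel rest pillars on the rail in order of height, one standing upright in the middle of each blue pad, the shortest on the pad beside the yellow block and each next one taller, with the tallest farthest from the yellow block. Knock no pillar over on the way, and leave the dial gauge where it stands.

Things in the scene. Friction and masses are not known exactly. Their poses are not given: they have to be found in the camera images.
- pillar_40_center (a point): centre of the shortest rest pillar, half-way up (20 mm above its underside). Loose upright bright cylinder of bored-out steel (closed above), 36 mm diameter, 40 mm tall including a 24 mm diameter, 5 mm high button on top; thin black band at its foot; about 160 g, z up along its axis. Starts standing on the table.
- pillar_56_center (a point): centre of the second shortest rest pillar, half-way up (28 mm above its underside). Loose upright bright cylinder of bored-out steel (closed above), 36 mm diameter, 56 mm tall including a 24 mm diameter, 5 mm high button on top; thin black band at its foot; about 224 g, z up along its axis. Starts standing on the table.
- pillar_72_center (a point): centre of the second tallest rest pillar, half-way up (36 mm above its underside). Loose upright bright cylinder of bored-out steel (closed above), 36 mm diameter, 72 mm tall including a 24 mm diameter, 5 mm high button on top; thin black band at its foot; about 288 g, z up along its axis. Starts standing on the table.
- pillar_88_center (a point): centre of the tallest rest pillar, half-way up (44 mm above its underside). Loose upright bright cylinder of bored-out steel (closed above), 36 mm diameter, 88 mm tall including a 24 mm diameter, 5 mm high button on top; thin black band at its foot; about 352 g, z up along its axis. Starts standing on the table.
- pad_1: blue round pad, 56 mm diameter, 3 mm thick, fixed on the steel rail; origin at the centre of its underside, 20 mm above the table, so its top, where a pillar stands, is 23 mm above the table. The rail is a flat bar 390 x 70 x 20 mm lying on the table; the pads sit on its centre line in numerical order, 75 mm apart; pad's y axis runs along the rail, x across it. The rail's place and direction vary.
- pad_2: blue round pad, 56 mm diameter, 3 mm thick, fixed on the steel rail; origin at the centre of its underside, 20 mm above the table, so its top, where a pillar stands, is 23 mm above the table. The rail is a flat bar 390 x 70 x 20 mm lying on the table; the pads sit on its centre line in numerical order, 75 mm apart; pad's y axis runs along the rail, x across it. The rail's place and direction vary.
- pad_3: blue round pad, 56 mm diameter, 3 mm thick, fixed on the steel rail; origin at the centre of its underside, 20 mm above the table, so its top, where a pillar stands, is 23 mm above the table. The rail is a flat bar 390 x 70 x 20 mm lying on the table; the pads sit on its centre line in numerical order, 75 mm apart; pad's y axis runs along the rail, x across it. The rail's place and direction vary.
- pad_4: blue round pad, 56 mm diameter, 3 mm thick, fixed on the steel rail; origin at the centre of its underside, 20 mm above the table, so its top, where a pillar stands, is 23 mm above the table. The rail is a flat bar 390 x 70 x 20 mm lying on the table; the pads sit on its centre line in numerical order, 75 mm apart; pad's y axis runs along the rail, x across it. The rail's place and direction vary.
- yellow_block: yellow end block, 50 mm across the rail, 20 mm along it, 30 mm high, fixed on top of the rail at one end, 62.5 mm beyond the centre of the end pad (beside pad_1 or pad_4; it varies); origin at the centre of its underside, 20 mm above the table. A like grey block stands at the other end.
- gauge: dial gauge on a round dark foot 68 mm in diameter with a yellow-rimmed white dial, about 135 mm tall, loose; stands to one side of the pillars; origin at the centre of its underside. To be left alone.

How it is judged:
By the outcome, as a careful person would: the job done as asked, in the order asked, and still so for the second after the job is handed in, with the robot touching nothing.
It also fails if it takes over 115 s, if anything falls off the work surface, if the arm or the gripper's body presses on something with over 40 N, if the wrist force passes 120 N, or if a joint passes its speed limit or range.

ROBOT

A 6-joint arm with a two-finger parallel gripper is mounted at the origin on the work surface. World frame = base frame: x ahead of the robot, y to its left, z up, the work surface at z = 0. Lengths are in m, angles in rad, forces in N, time in s.
With the tool pointing down it reaches from about 0.375 to 0.925 m from the base axis. Payload 5.7 kg.
Tool frame: the origin (TCP) lies at the very end of the fingers, on their centre line; the grasp point (between the pads) lies 19 mm behind it; z points along the fingers, y is the line along which they close (so a half turn about z gives the same grasp; the last joint's range is limited). The gripper opens to 85 mm and grips with 20 to 120 N. Pads are 22 mm wide; open, the fingers measure 114 mm over their backs; the gripper's body (76 mm by 85 mm) begins 54 mm behind the grasp point. The pads swing forward as they close: fully open they stand 13 mm farther back than shut.
Start: joints at [-1.459, 0.359, 1.51, -0, 1.272, -0.115], TCP at [0.135, -0.585, 0.231] pointing down, gripper open.
Joint ranges: [-2.97, 2.97], [-1.01, 2.36], [0.21, 2.38], [-0.96, 4.11], [0.2, 2.71], [-2.98, 2.98]. Speed limits (rad/s): [2.39, 2.39, 3.14, 3.14, 3.14, 3.14].

INTERFACE

Orientations are given as a unit quaternion [x, y, z, w].
In Python, from rig import get_state, read_camera, hand_in gives the robot as it stands.
- The arm moves only by the tool move_arm, never from a script. Its argument "targets" is a list of rows, each an object with "travel": the shift along the tool's x, y, z in m, a list of three; "twist": the turn, a rotation vector about the tool's x, y, z in degrees, a list of three. In form: [{"travel": [dx, dy, dz], "twist": [ax, ay, az]}, ...]. A call has 1 to 5 rows; each row is the pose to reach, as a shift and turn from the pose commanded when the call began, along the tool's axes at that moment; what a row does not reach only later rows make up. A row lasts 1/10 s, in which the tool goes at most 50 mm and 8.59 degrees, less where a joint would pass 70% of its speed; a pose out of reach is approached as far as the arm can. A call with a gripper value outside its range is refused whole. "hand" is the closure, from 0 (fully open) to 1 (shut), set as the call begins (left out, the last holds). The fingers move at their own pace and stop on an object; "squeeze" is the grip in N (left out, the last holds). Time passes only in rows, so rows that repeat a pose let the fingers close. It gives the time, the measured TCP pose, the force, the opening and the grip force at its end, in the units of the state.
- get_state(): the state, without advancing time (a new reading comes with each control period).
- read_camera(name): name is "scene" or "top" or "wrist"; returns a dict with "pixels" (384x512x3 uint8, red, green, blue), "range_z" (384x512 float32, m along the optical axis (not along the pixel's ray), 0 where there is no reading), "K" (3x3 intrinsics, pixels), "R" (3x3) and "t" (3): a world point X has camera coordinates R X + t. Camera axes: x right, y down, z forward; pixel columns grow to the right and rows downward; lengths in m; the calibration is good to about 2 mm. A picture is of the moment at which its call begins.
- hand_in(): hands the job in; it is judged then, once.
The state is a dict: "t": time; "joints": joint angles; "joint_vel": joint speeds; "joint_torque": joint torques, N m; "position": TCP position; "tool_rot": TCP orientation; "ft_force": force on the tool from outside, world axes, zero at the start; "ft_torque": the same for the moment, N m; "width": finger opening in m; "gripper_force": force on a finger pad.
Only numpy, scipy, OpenCV 4.12 (cv2) and the standard library are available. Lean on these libraries where they do the work, as an engineer would, in place of code of your own. Each camera call takes 0.05 s, during which the arm holds its last target. There are 200 camera calls.

## Working session

There is one attempt and no reset: what is moved stays moved. The work goes in short steps, Python scripts to look and compute and a tool call to move; the robot and the scene stay as the last step left them, time stands still between calls to the robot, and variables do not carry over. Pictures are saved under pics/ and viewed, at most 14 in all, crops included, and the job is handed in when it is done.

Besides the shell and the picture viewer there is one more tool, called by a JSON object that holds its "fn" and its "kwargs". move_arm: Moves the arm, as the interface text tells. Its arguments: {"type":"object","properties":{"targets":{"type":"array","items":{"type":"object","properties":{"travel":{"type":"array","items":{"type":"number"}},"twist":{"type":"array","items":{"type":"number"}}}}},"hand":{"type":"number"},"squeeze":{"type":"number"}},"required":["targets"]}

```bash
mkdir -p pics; python3 - <<'E'
from rig import *
import cv2,numpy as np
s=get_state();print(s['t'],s['position'],s['tool_rot'],s['width'])
for n in('scene','top'):
    c=read_camera(n);cv2.imwrite(f'pics/{n}0.png',c['pixels'][...,::-1]);np.savez(n+'0.npz',**c);print(n,c['K'].tolist(),c['R'].tolist(),c['t'])
E
```

```text
0.0 [ 0.13482453 -0.58394921  0.23046373] [ 9.93574676e-01  1.13174652e-01 -2.93766604e-06 -9.28273736e-04] 0.08522986664153906
scene [[439.934579042866, 0.0, 250.6861153721613], [0.0, 439.934579042866, 192.3483035679542], [0.0, 0.0, 1.0]] [[0.46171950202274803, 0.8870220846256005, -0.002631128715982891], [0.6180459017432228, -0.323834825604665, -0.7163450768058667], [-0.6362659544485095, 0.3291243338193796, -0.6977412185743914]] [-0.26503016 -0.29322936  1.4799493 ]
top [[383.4006868598091, 0.0, 253.8661446509755], [0.0, 383.4006868598091, 194.76908205566613], [0.0, 0.0, 1.0]] [[-0.0013315814157627206, -0.9999945221555511, -0.0030302722360619583], [-0.9948837696664373, 0.0016308745455935482, -0.10101299472105661], [0.10101738338144024, 0.002880261638807797, -0.9948804914901384]] [-0.0016878   0.54140281  1.10331805]
```

View pics/top0.png

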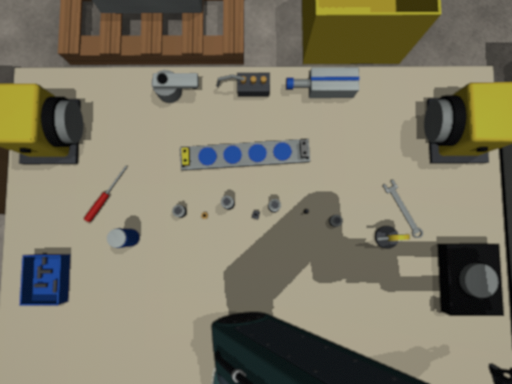

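View pics/scene0.png

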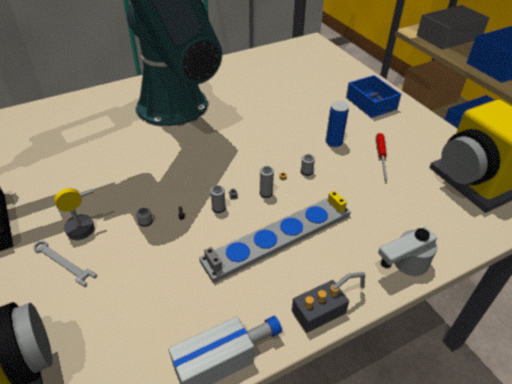

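The top view shows the rail with its yellow block at the left (186,156), pads at (207,156) to (283,151), pillars at (180,210), (228,200), (274,204) and (334,221), and the gauge at (386,237). The scene view agrees; its tallest-looking pillar is the one at (266,181). Next I measure them.

```bash
cat > h.py <<'E'
import numpy as np,cv2
def cloud(c):
    v,u=np.mgrid[:384,:512];z=c['range_z'].astype(float);K=c['K']
    P=np.stack([(u-K[0,2])/K[0,0]*z,(v-K[1,2])/K[1,1]*z,z],-1)
    return (P-c['t'])@c['R']
def proj(c,X):
    q=c['R']@X+c['t'];return (c['K']@q/q[2])[:2]
def ray(c,uv,h):
    d=c['R'].T@np.linalg.inv(c['K'])@np.array([uv[0],uv[1],1.]);o=-c['R'].T@c['t']
    return o+d*(h-o[2])/d[2]
def blue(px):
    h=cv2.cvtColor(px,cv2.COLOR_RGB2HSV);return cv2.inRange(h,(105,120,80),(125,255,255))
E
python3 - <<'E'
from h import *
for n,seeds in (('top',[(180,210),(228,200),(274,204),(334,221),(386,237)]),('scene',[(308,164),(266,181),(218,199),(144,216),(75,215)])):
    c=np.load(n+'0.npz');P=cloud(c);hgt=P[...,2]
    print(n,'table',np.median(hgt[(P[...,0]>.4)&(P[...,0]<.7)]))
    for u,v in seeds:
        w=np.zeros(hgt.shape,bool);w[v-28:v+28,u-18:u+18]=1
        p=P[w&(c['range_z']>0)&(hgt>.012)]
        print((u,v),len(p),'zmax',np.percentile(p[:,2],[90,97,100]).round(4),'bbox',p[:,:2].min(0).round(3),p[:,:2].max(0).round(3),'top centre',p[p[:,2]>p[:,2].max()-.009].mean(0).round(4))
    b=blue(c['pixels']);k,_,st,ce=cv2.connectedComponentsWithStats(b)
    for i in range(1,k):
        if st[i,4]>120:print('blue',ce[i].round(1),st[i,4],ray(c,ce[i],.023).round(4))
E
```

```text
top table 0.0003946568719219775
(180, 210) 146 zmax [0.0569 0.0591 0.0619] bbox [0.478 0.201] [0.513 0.234] top centre [0.4949 0.2174 0.0559]
(228, 200) 149 zmax [0.0897 0.0909 0.0922] bbox [0.5   0.057] [0.535 0.092] top centre [0.5176 0.0747 0.0873]
(274, 204) 153 zmax [0.0729 0.0745 0.079 ] bbox [ 0.473 -0.077] [ 0.525 -0.009] top centre [ 0.5096 -0.0595  0.0727]
(334, 221) 133 zmax [0.0413 0.0427 0.0445] bbox [ 0.449 -0.259] [ 0.484 -0.224] top centre [ 0.4671 -0.2419  0.0394]
(386, 237) 472 zmax [0.1285 0.1332 0.1383] bbox [ 0.385 -0.446] [ 0.491 -0.334] top centre [ 0.4181 -0.387   0.1323]
blue [334.2  78. ] 142 [ 0.8998 -0.2481  0.023 ]
blue [282. 151.] 242 [ 0.6734 -0.0868  0.023 ]
blue [257.  152.7] 242 [ 0.6685 -0.0119  0.023 ]
blue [232.  154.1] 244 [0.6642 0.0629 0.023 ]
blue [207.1 155.9] 246 [0.659  0.1373 0.023 ]
blue [ 44.9 278.3] 1141 [0.2992 0.6041 0.023 ]
scene table 0.0004425467477765409
(308, 164) 219 zmax [0.0558 0.0574 0.059 ] bbox [0.478 0.197] [0.517 0.234] top centre [0.4976 0.2147 0.0545]
(266, 181) 365 zmax [0.0872 0.0893 0.0913] bbox [0.482 0.055] [0.537 0.144] top centre [0.5212 0.0723 0.0867]
(218, 199) 361 zmax [0.0714 0.0733 0.0752] bbox [ 0.472 -0.08 ] [0.529 0.001] top centre [ 0.5124 -0.0613  0.0702]
(144, 216) 206 zmax [0.0406 0.0414 0.0455] bbox [ 0.454 -0.26 ] [ 0.486 -0.226] top centre [ 0.4682 -0.243   0.0398]
(75, 215) 1092 zmax [0.1258 0.1326 0.1356] bbox [ 0.386 -0.426] [ 0.454 -0.336] top centre [ 0.4196 -0.3928  0.1313]
blue [375.5  95.4] 714 [0.2973 0.617  0.023 ]
blue [336.3 127.3] 435 [0.385  0.3945 0.023 ]
blue [316.1 214.2] 289 [0.6608 0.1374 0.023 ]
blue [291.3 226. ] 312 [0.6654 0.0629 0.023 ]
blue [265.  238.5] 336 [ 0.6701 -0.012   0.023 ]
blue [237.4 251.4] 368 [ 0.6744 -0.0865  0.023 ]
blue [274.1 324.9] 170 [ 0.8731 -0.1033  0.023 ]
blue [208.9 347. ] 436 [ 0.8557 -0.2367  0.023 ]
```

Heights are clear. The targets, counting from the yellow block (+y side), are:

| Pillar | Position | Pad |
|---|---|---|
| 40 | (.468,-.242) | (.660,.137) |
| 56 | (.496,.216) | (.665,.063) |
| 72 | (.511,-.060) | (.669,-.012) |
| 88 | (.5195,.0735) | (.674,-.087) |

I'll close the fingers across the rail.

```bash
cat > go.py <<'E'
import sys,numpy as np
from scipy.spatial.transform import Rotation as Rn
from rig import get_state
s=get_state();R=Rn.from_quat(s['tool_rot']);a=np.radians(3.7)
y=np.array([np.cos(a),np.sin(a),0]);z=np.array([0,0,-1.]);x=np.cross(y,z)
G=Rn.from_matrix(np.c_[x,y,z])
print('t',s['t'],'pos',np.round(s['position'],4),'w',s['width'],'f',np.round(s['ft_force'],1))
for t in sys.argv[1:]:
    p=np.array([float(v) for v in t.split(',')])
    print(t,'travel',np.round(R.inv().apply(p-s['position']),4),'twist',np.round((R.inv()*G).as_rotvec(degrees=True),2))
E
python3 go.py .468,-.242,.23
```

```text
t 0.1 pos [ 0.1348 -0.584   0.2305] w 0.08525294398212699 f [-0.7 -0.1 -1.2]
.468,-.242,.23 travel [ 0.4015 -0.2583  0.0011] twist [-7.000e-02 -8.000e-02 -8.071e+01]
```

{"fn": "move_arm", "kwargs": {"targets": [{"travel": [0.2, -0.129, 0], "twist": [0, 0, -40]}, {"travel": [0.2, -0.129, 0], "twist": [0, 0, -40]}, {"travel": [0.2, -0.129, 0], "twist": [0, 0, -40]}, {"travel": [0.2, -0.129, 0], "twist": [0, 0, -40]}, {"travel": [0.2, -0.129, 0], "twist": [0, 0, -40]}], "hand": 0}}

```text
t: 0.6
position: [0.302, -0.4113, 0.231]
tool_rot: [0.894, 0.449, 0.0, -0.001]
ft_force: [0.3, -0.8, 0.2]
width: 0.0852
gripper_force: 0.0
```

```bash
python3 go.py .468,-.242,.23
```

```text
t 0.6 pos [ 0.302  -0.4113  0.231 ] w 0.08522118546996692 f [ 0.3 -0.8  0.2]
.468,-.242,.23 travel [0.2349 0.0321 0.0012] twist [-3.000e-02 -8.000e-02 -4.036e+01]
```

{"fn": "move_arm", "kwargs": {"targets": [{"travel": [0.235, 0.032, 0.001], "twist": [0, 0, -40.4]}, {"travel": [0.235, 0.032, 0.001], "twist": [0, 0, -40.4]}, {"travel": [0.235, 0.032, 0.001], "twist": [0, 0, -40.4]}, {"travel": [0.235, 0.032, 0.001], "twist": [0, 0, -40.4]}, {"travel": [0.235, 0.032, 0.001], "twist": [0, 0, -40.4]}]}}

```text
t: 1.1
position: [0.4692, -0.243, 0.2301]
tool_rot: [0.683, 0.73, 0.0, -0.0]
ft_force: [0.3, -1.4, -0.2]
width: 0.0852
gripper_force: 0.0
```

```bash
python3 - <<'E'
from rig import *
from h import *
c=read_camera('wrist');cv2.imwrite('pics/w1.png',c['pixels'][...,::-1]);P=cloud(c);h=P[...,2]
m=(h>.012)&(h<.047)&(c['range_z']>0)&(np.hypot(P[...,0]-.468,P[...,1]+.242)<.04);p=P[m];t=p[p[:,2]>.031]
print(len(p),p.min(0).round(4),p.max(0).round(4),'topband min/max',t.min(0).round(4),t.max(0).round(4),t.mean(0).round(4))
E
python3 go.py .468,-.242,.23
```

```text
1020 [ 0.449  -0.2592  0.0121] [ 0.4843 -0.2242  0.0444] topband min/max [ 0.449  -0.2592  0.031 ] [ 0.4843 -0.2242  0.0444] [ 0.4665 -0.2408  0.0391]
t 1.15 pos [ 0.4724 -0.2399  0.2301] w 0.0855039204819936 f [3.1 2.9 1.2]
.468,-.242,.23 travel [-0.0018 -0.0046  0.0001] twist [ 0.19 -0.18  0.41]
```

View pics/w1.png

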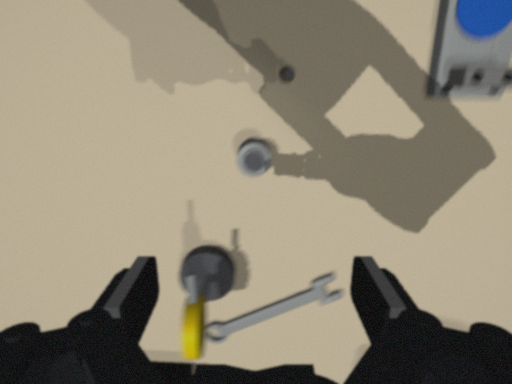

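The wrist view shows the pillar at (254,157), with the gauge at (207,275) well clear of it. The pillar is at about (.4665,-.2415). I'll start down and settle.

{"fn": "move_arm", "kwargs": {"targets": [{"travel": [-0.001, -0.002, 0.05], "twist": [0, 0, 0]}, {"travel": [-0.001, -0.002, 0.1], "twist": [0, 0, 0]}, {"travel": [-0.001, -0.002, 0.12], "twist": [0, 0, 0]}, {"travel": [-0.001, -0.002, 0.12], "twist": [0, 0, 0]}, {"travel": [-0.001, -0.002, 0.12], "twist": [0, 0, 0]}]}}

```text
t: 1.65
position: [0.4658, -0.2469, 0.1105]
tool_rot: [0.686, 0.728, -0.0, -0.0]
ft_force: [0.3, -0.1, 0.1]
width: 0.0857
gripper_force: 0.0
```

```bash
python3 go.py .4665,-.2415,.009
```

```text
t 1.65 pos [ 0.4658 -0.2469  0.1105] w 0.08568405174633778 f [ 0.3 -0.1  0.1]
.4665,-.2415,.009 travel [0.0053 0.001  0.1015] twist [-0.02 -0.02 -0.33]
```

{"fn": "move_arm", "kwargs": {"targets": [{"travel": [0.005, 0.001, 0.03], "twist": [0, 0, -0.3]}, {"travel": [0.005, 0.001, 0.05], "twist": [0, 0, -0.3]}, {"travel": [0.005, 0.001, 0.05], "twist": [0, 0, -0.3]}, {"travel": [0.005, 0.001, 0.05], "twist": [0, 0, -0.3]}, {"travel": [0.005, 0.001, 0.05], "twist": [0, 0, -0.3]}]}}

```text
t: 2.15
position: [0.4679, -0.2426, 0.0621]
tool_rot: [0.684, 0.729, 0.0, 0.002]
ft_force: [0.7, -0.3, 0.6]
width: 0.0856
gripper_force: 0.0
```

```bash
python3 go.py .4665,-.2415,.009
```

```text
t 2.15 pos [ 0.4679 -0.2426  0.0621] w 0.08561216938784169 f [ 0.7 -0.3  0.6]
.4665,-.2415,.009 travel [ 0.0013 -0.0014  0.0531] twist [ 0.15  0.12 -0.02]
```

{"fn": "move_arm", "kwargs": {"targets": [{"travel": [0.001, -0.001, 0.025], "twist": [0, 0, 0]}, {"travel": [0.001, -0.001, 0.045], "twist": [0, 0, 0]}, {"travel": [0.001, -0.001, 0.053], "twist": [0, 0, 0]}, {"travel": [0.001, -0.001, 0.053], "twist": [0, 0, 0]}, {"travel": [0.001, -0.001, 0.053], "twist": [0, 0, 0]}]}}

```text
t: 2.65
position: [0.4662, -0.2411, 0.0082]
tool_rot: [0.684, 0.73, 0.0, 0.001]
ft_force: [0.1, -0.6, 0.6]
width: 0.0852
gripper_force: 0.0
```

{"fn": "move_arm", "kwargs": {"targets": [{"travel": [0, 0, 0]}, {"travel": [0, 0, 0]}, {"travel": [0, 0, 0]}, {"travel": [0, 0, 0]}, {"travel": [0, 0, 0]}], "hand": 0.6, "squeeze": 40}}

```text
$.targets[0]: bad value
```

```bash
python3 go.py .4665,-.2415,.009
```

```text
t 2.65 pos [ 0.4662 -0.2411  0.0082] w 0.08522450309213243 f [ 0.1 -0.6  0.6]
.4665,-.2415,.009 travel [-0.0004  0.0003 -0.0008] twist [ 0.06  0.05 -0.01]
```

{"fn": "move_arm", "kwargs": {"targets": [{"travel": [0, 0, 0], "twist": [0, 0, 0]}, {"travel": [0, 0, 0], "twist": [0, 0, 0]}, {"travel": [0, 0, 0], "twist": [0, 0, 0]}, {"travel": [0, 0, 0], "twist": [0, 0, 0]}, {"travel": [0, 0, 0], "twist": [0, 0, 0]}], "hand": 1, "squeeze": 40}}

```text
t: 3.15
position: [0.4658, -0.2408, 0.008]
tool_rot: [0.684, 0.73, 0.0, 0.0]
ft_force: [-0.5, -0.1, 6.2]
width: 0.0346
gripper_force: 39.5
```

{"fn": "move_arm", "kwargs": {"targets": [{"travel": [0, 0, 0], "twist": [0, 0, 0]}, {"travel": [0, 0, 0], "twist": [0, 0, 0]}, {"travel": [0, 0, 0], "twist": [0, 0, 0]}, {"travel": [0, 0, 0], "twist": [0, 0, 0]}, {"travel": [0, 0, 0], "twist": [0, 0, 0]}]}}

```text
t: 3.65
position: [0.4658, -0.2408, 0.008]
tool_rot: [0.684, 0.73, 0.0, 0.0]
ft_force: [-0.3, 0.6, 5.9]
width: 0.0347
gripper_force: 39.5
```

{"fn": "move_arm", "kwargs": {"targets": [{"travel": [0, 0, -0.02], "twist": [0, 0, 0]}, {"travel": [0, 0, -0.06], "twist": [0, 0, 0]}, {"travel": [0, 0, -0.11], "twist": [0, 0, 0]}, {"travel": [0, 0, -0.15], "twist": [0, 0, 0]}, {"travel": [0, 0, -0.15], "twist": [0, 0, 0]}]}}

```text
t: 4.15
position: [0.4688, -0.2429, 0.1628]
tool_rot: [0.684, 0.73, 0.001, 0.005]
ft_force: [0.8, -1.0, -1.3]
width: 0.0345
gripper_force: 40.7
```

```bash
python3 go.py .660,.1373,.16
```

```text
t 4.15 pos [ 0.4688 -0.2429  0.1628] w 0.034502650950132836 f [ 0.8 -1.  -1.3]
.660,.1373,.16 travel [0.367  0.2153 0.0022] twist [0.48 0.37 0.  ]
```

{"fn": "move_arm", "kwargs": {"targets": [{"travel": [0.03, 0.0175, 0], "twist": [0, 0, 0]}, {"travel": [0.065, 0.038, 0], "twist": [0, 0, 0]}, {"travel": [0.1, 0.0585, 0], "twist": [0, 0, 0]}, {"travel": [0.135, 0.079, 0], "twist": [0, 0, 0]}, {"travel": [0.17, 0.1, 0], "twist": [0, 0, 0]}]}}

```text
t: 4.65
position: [0.5538, -0.0629, 0.156]
tool_rot: [0.684, 0.729, -0.001, -0.001]
ft_force: [0.1, -0.1, -0.7]
width: 0.0348
gripper_force: 40.7
```

{"fn": "move_arm", "kwargs": {"targets": [{"travel": [0.035, 0.02, 0], "twist": [0, 0, 0]}, {"travel": [0.07, 0.041, 0], "twist": [0, 0, 0]}, {"travel": [0.11, 0.0645, 0], "twist": [0, 0, 0]}, {"travel": [0.15, 0.088, 0], "twist": [0, 0, 0]}, {"travel": [0.195, 0.115, 0], "twist": [0, 0, 0]}]}}

```text
t: 5.15
position: [0.6547, 0.1366, 0.1555]
tool_rot: [0.684, 0.729, -0.001, -0.001]
ft_force: [0.4, -0.2, -1.4]
width: 0.0349
gripper_force: 40.7
```

{"fn": "move_arm", "kwargs": {"targets": [{"travel": [0, 0, 0.0], "twist": [0, 0, 0]}, {"travel": [0, 0, 0.02], "twist": [0, 0, 0]}, {"travel": [0, 0, 0.05], "twist": [0, 0, 0]}, {"travel": [0, 0, 0.07], "twist": [0, 0, 0]}, {"travel": [0, 0, 0.07], "twist": [0, 0, 0]}]}}

```text
t: 5.65
position: [0.6513, 0.1345, 0.0826]
tool_rot: [0.684, 0.73, -0.003, -0.003]
ft_force: [-0.7, 0.1, -2.2]
width: 0.0347
gripper_force: 40.7
```

```bash
python3 go.py .660,.1373,.034
python3 - <<'E'
from rig import *
from h import *
c=read_camera('wrist');cv2.imwrite('pics/w2.png',c['pixels'][...,::-1])
E
```

```text
t 5.65 pos [0.6513 0.1345 0.0826] w 0.03465086479215173 f [-0.7  0.1 -2.2]
.660,.1373,.034 travel [0.0022 0.0093 0.0485] twist [-0.52  0.02 -0.01]
```

View pics/w2.png

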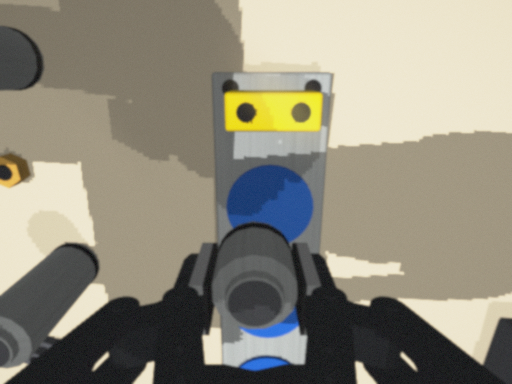

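The wrist view shows the pillar held upright at (254,275) between the fingers, pad 1 at (270,205) and the yellow block at (273,110). Next is a correction with most of the descent.

{"fn": "move_arm", "kwargs": {"targets": [{"travel": [0.002, 0.008, 0.01], "twist": [-0.3, 0, 0]}, {"travel": [0.002, 0.008, 0.025], "twist": [-0.3, 0, 0]}, {"travel": [0.002, 0.008, 0.035], "twist": [-0.3, 0, 0]}, {"travel": [0.002, 0.008, 0.035], "twist": [-0.3, 0, 0]}, {"travel": [0.002, 0.008, 0.035], "twist": [-0.3, 0, 0]}]}}

```text
t: 6.2
position: [0.6628, 0.1377, 0.0519]
tool_rot: [0.684, 0.73, 0.002, 0.001]
ft_force: [0.5, 0.1, -1.6]
width: 0.0347
gripper_force: 40.8
```

```bash
python3 go.py .660,.1373,.032
```

```text
t 6.2 pos [0.6628 0.1377 0.0519] w 0.03467523872763449 f [ 0.5  0.1 -1.6]
.660,.1373,.032 travel [-0.0002 -0.0029  0.0199] twist [ 0.24 -0.   -0.01]
```

{"fn": "move_arm", "kwargs": {"targets": [{"travel": [0, 0, 0.005], "twist": [0.1, 0, 0]}, {"travel": [0, 0, 0.01], "twist": [0.1, 0, 0]}, {"travel": [0, 0, 0.013], "twist": [0.1, 0, 0]}, {"travel": [0, 0, 0.013], "twist": [0.1, 0, 0]}, {"travel": [0, 0, 0.013], "twist": [0.1, 0, 0]}]}}

```text
t: 6.7
position: [0.6632, 0.1378, 0.0393]
tool_rot: [0.684, 0.73, 0.001, 0.001]
ft_force: [0.0, -0.5, -2.8]
width: 0.0348
gripper_force: 40.8
```

```bash
python3 go.py .660,.1373,.032
```

```text
t 6.7 pos [0.6632 0.1378 0.0393] w 0.03479359736735763 f [ 0.  -0.5 -2.8]
.660,.1373,.032 travel [-0.0003 -0.0033  0.0073] twist [ 0.19 -0.01 -0.  ]
```

{"fn": "move_arm", "kwargs": {"targets": [{"travel": [0, -0.003, 0.002], "twist": [0.2, 0, 0]}, {"travel": [0, -0.003, 0.005], "twist": [0.2, 0, 0]}, {"travel": [0, -0.003, 0.007], "twist": [0.2, 0, 0]}, {"travel": [0, -0.003, 0.008], "twist": [0.2, 0, 0]}, {"travel": [0, -0.003, 0.008], "twist": [0.2, 0, 0]}]}}

```text
t: 7.2
position: [0.6603, 0.1376, 0.0312]
tool_rot: [0.684, 0.73, -0.0, -0.0]
ft_force: [-0.5, 0.2, -1.5]
width: 0.0344
gripper_force: 40.8
```

```bash
python3 go.py .660,.1373,.031
```

```text
t 7.2 pos [0.6603 0.1376 0.0312] w 0.03437791149477575 f [-0.5  0.2 -1.5]
.660,.1373,.031 travel [-0.0003 -0.0003  0.0002] twist [-0.01 -0.01 -0.01]
```

{"fn": "move_arm", "kwargs": {"targets": [{"travel": [0, 0, 0.0005], "twist": [0, 0, 0]}, {"travel": [0, 0, 0.001], "twist": [0, 0, 0]}, {"travel": [0, 0, 0.0015], "twist": [0, 0, 0]}, {"travel": [0, 0, 0.0015], "twist": [0, 0, 0]}, {"travel": [0, 0, 0.0015], "twist": [0, 0, 0]}]}}

```text
t: 7.7
position: [0.6605, 0.1376, 0.031]
tool_rot: [0.684, 0.73, 0.0, 0.0]
ft_force: [-2.6, -0.2, 7.9]
width: 0.0342
gripper_force: 41.8
```

{"fn": "move_arm", "kwargs": {"targets": [{"travel": [0, 0, 0], "twist": [0, 0, 0]}, {"travel": [0, 0, 0], "twist": [0, 0, 0]}, {"travel": [0, 0, 0], "twist": [0, 0, 0]}, {"travel": [0, 0, 0], "twist": [0, 0, 0]}, {"travel": [0, 0, 0], "twist": [0, 0, 0]}], "hand": 0}}

```text
t: 8.2
position: [0.6603, 0.1376, 0.0297]
tool_rot: [0.684, 0.73, -0.0, -0.0]
ft_force: [-0.3, 0.2, -0.1]
width: 0.085
gripper_force: 0.0
```

{"fn": "move_arm", "kwargs": {"targets": [{"travel": [0, 0, -0.01], "twist": [0, 0, 0]}, {"travel": [0, 0, -0.04], "twist": [0, 0, 0]}, {"travel": [0, 0, -0.08], "twist": [0, 0, 0]}, {"travel": [0, 0, -0.13], "twist": [0, 0, 0]}, {"travel": [0, 0, -0.15], "twist": [0, 0, 0]}]}}

```text
t: 8.7
position: [0.6631, 0.1379, 0.186]
tool_rot: [0.684, 0.73, 0.003, 0.003]
ft_force: [0.7, -0.4, -0.7]
width: 0.0856
gripper_force: 0.0
```

```bash
python3 go.py .496,.216,.18;cat > look.py <<'E'
import sys
from rig import *
from h import *
name,x,y,zt=sys.argv[1],*map(float,sys.argv[2:5])
c=read_camera('wrist');cv2.imwrite(f'pics/{name}.png',c['pixels'][...,::-1]);P=cloud(c);h=P[...,2]
m=(h>zt-.012)&(h<zt+.006)&(c['range_z']>0)&(np.hypot(P[...,0]-x,P[...,1]-y)<.04);p=P[m]
if len(p):print('pillar top',len(p),p.min(0).round(4),p.max(0).round(4),((p.min(0)+p.max(0))/2).round(4),np.percentile(p[:,2],[50,97]).round(4))
E
python3 look.py w3 .66 .137 .063
```

```text
t 8.7 pos [0.6631 0.1379 0.186 ] w 0.0855662944684083 f [ 0.7 -0.4 -0.7]
.496,.216,.18 travel [ 0.0887 -0.1617  0.0047] twist [ 0.46 -0.02 -0.  ]
pillar top 1390 [0.6433 0.1185 0.051 ] [0.6784 0.1542 0.0674] [0.6608 0.1363 0.0592] [0.0605 0.0663]
```

View pics/w3.png

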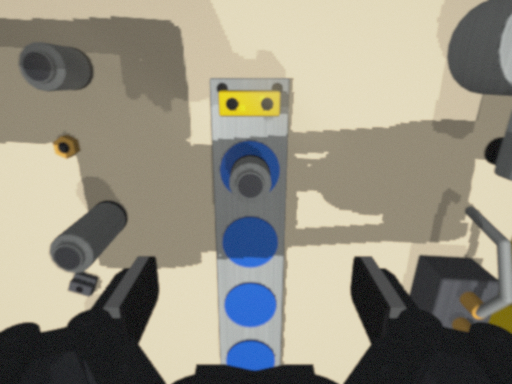

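The wrist view shows the short pillar standing at (249,177), on the pad beside the yellow block; it measures (.661,.136). Next is the 56 pillar, seen at (52,65).

{"fn": "move_arm", "kwargs": {"targets": [{"travel": [0.02, -0.036, 0], "twist": [0, 0, 0]}, {"travel": [0.042, -0.076, 0], "twist": [0, 0, 0]}, {"travel": [0.064, -0.115, 0], "twist": [0, 0, 0]}, {"travel": [0.0885, -0.159, 0], "twist": [0, 0, 0]}, {"travel": [0.0885, -0.159, 0], "twist": [0, 0, 0]}]}}

```text
t: 9.25
position: [0.4887, 0.2169, 0.1795]
tool_rot: [0.683, 0.731, -0.002, -0.002]
ft_force: [0.2, -0.7, 0.3]
width: 0.0854
gripper_force: 0.0
```

```bash
python3 look.py w4 .496 .216 .056; python3 go.py .496,.216,.08
```

```text
pillar top 1393 [0.4771 0.2004 0.0441] [0.5126 0.2356 0.0604] [0.4948 0.218  0.0522] [0.0535 0.0594]
t 9.3 pos [0.4925 0.2164 0.1801] w 0.08524340324273226 f [0.4 0.2 0.6]
.496,.216,.08 travel [-0.0007  0.0037  0.1001] twist [-0.11  0.    0.16]
```

{"fn": "move_arm", "kwargs": {"targets": [{"travel": [0.001, 0, 0.03], "twist": [0, 0, 0]}, {"travel": [0.001, 0, 0.07], "twist": [0, 0, 0]}, {"travel": [0.001, 0, 0.1], "twist": [0, 0, 0]}, {"travel": [0.001, 0, 0.11], "twist": [0, 0, 0]}, {"travel": [0.001, 0, 0.11], "twist": [0, 0, 0]}]}}

```text
t: 9.8
position: [0.496, 0.2161, 0.0688]
tool_rot: [0.684, 0.729, -0.001, -0.001]
ft_force: [0.1, 1.4, -1.2]
width: 0.0852
gripper_force: 0.0
```

```bash
python3 go.py .495,.2175,.02
```

```text
t 9.8 pos [0.496  0.2161 0.0688] w 0.08523799341310467 f [ 0.1  1.4 -1.2]
.495,.2175,.02 travel [ 0.0015 -0.0008  0.0488] twist [-0.12  0.03 -0.04]
```

{"fn": "move_arm", "kwargs": {"targets": [{"travel": [0.001, 0, 0.02], "twist": [0, 0, 0]}, {"travel": [0.001, 0, 0.04], "twist": [0, 0, 0]}, {"travel": [0.001, 0, 0.049], "twist": [0, 0, 0]}, {"travel": [0.001, 0, 0.049], "twist": [0, 0, 0]}, {"travel": [0.001, 0, 0.049], "twist": [0, 0, 0]}]}}

```text
t: 10.3
position: [0.4969, 0.2178, 0.0219]
tool_rot: [0.684, 0.73, 0.001, 0.0]
ft_force: [0.9, -0.2, -0.2]
width: 0.0853
gripper_force: 0.0
```

{"fn": "move_arm", "kwargs": {"targets": [{"travel": [0, 0, 0], "twist": [0, 0, 0]}, {"travel": [0, 0, 0], "twist": [0, 0, 0]}, {"travel": [0, 0, 0], "twist": [0, 0, 0]}, {"travel": [0, 0, 0], "twist": [0, 0, 0]}, {"travel": [0, 0, 0], "twist": [0, 0, 0]}], "hand": 1, "squeeze": 45}}

```text
t: 10.8
position: [0.496, 0.2177, 0.0215]
tool_rot: [0.684, 0.73, 0.0, 0.0]
ft_force: [-1.0, -0.1, 5.9]
width: 0.0347
gripper_force: 44.5
```

{"fn": "move_arm", "kwargs": {"targets": [{"travel": [0, 0, 0], "twist": [0, 0, 0]}, {"travel": [0, 0, -0.02], "twist": [0, 0, 0]}, {"travel": [0, 0, -0.06], "twist": [0, 0, 0]}, {"travel": [0, 0, -0.11], "twist": [0, 0, 0]}, {"travel": [0, 0, -0.16], "twist": [0, 0, 0]}]}}

```text
t: 11.3
position: [0.4947, 0.2173, 0.1818]
tool_rot: [0.684, 0.73, -0.001, -0.001]
ft_force: [0.6, -0.3, -3.8]
width: 0.0349
gripper_force: 45.7
```

```bash
python3 go.py .665,.063,.18
```

```text
t 11.3 pos [0.4947 0.2173 0.1818] w 0.03486880508693956 f [ 0.6 -0.3 -3.8]
.665,.063,.18 travel [-0.165   0.16    0.0015] twist [-0.13  0.02 -0.  ]
```

{"fn": "move_arm", "kwargs": {"targets": [{"travel": [-0.025, 0.024, 0], "twist": [0, 0, 0]}, {"travel": [-0.055, 0.053, 0], "twist": [0, 0, 0]}, {"travel": [-0.088, 0.085, 0], "twist": [0, 0, 0]}, {"travel": [-0.12, 0.115, 0], "twist": [0, 0, 0]}, {"travel": [-0.15, 0.144, 0], "twist": [0, 0, 0]}]}}

```text
t: 11.8
position: [0.6498, 0.0757, 0.1804]
tool_rot: [0.684, 0.729, -0.0, -0.0]
ft_force: [0.3, 0.8, -2.7]
width: 0.0345
gripper_force: 45.8
```

{"fn": "move_arm", "kwargs": {"targets": [{"travel": [-0.015, 0.015, 0], "twist": [0, 0, 0]}, {"travel": [-0.015, 0.015, 0.02], "twist": [0, 0, 0]}, {"travel": [-0.015, 0.015, 0.05], "twist": [0, 0, 0]}, {"travel": [-0.015, 0.015, 0.08], "twist": [0, 0, 0]}, {"travel": [-0.015, 0.015, 0.09], "twist": [0, 0, 0]}]}}

```text
t: 12.3
position: [0.6619, 0.0631, 0.0869]
tool_rot: [0.684, 0.729, -0.002, -0.003]
ft_force: [-0.5, 0.4, -2.6]
width: 0.0347
gripper_force: 45.7
```

{"fn": "move_arm", "kwargs": {"targets": [{"travel": [0, 0, 0], "twist": [0, 0, 0]}, {"travel": [0, 0, 0.01], "twist": [0, 0, 0]}, {"travel": [0, 0, 0.02], "twist": [0, 0, 0]}, {"travel": [0, 0, 0.03], "twist": [0, 0, 0]}, {"travel": [0, 0, 0.03], "twist": [0, 0, 0]}]}}

```text
t: 12.8
position: [0.664, 0.0633, 0.0595]
tool_rot: [0.684, 0.73, -0.001, -0.001]
ft_force: [0.0, 1.2, -2.6]
width: 0.0347
gripper_force: 45.7
```

```bash
python3 go.py .665,.063,.0445
```

```text
t 12.8 pos [0.664  0.0633 0.0595] w 0.03474266001097113 f [ 0.   1.2 -2.6]
.665,.063,.0445 travel [-0.0004  0.001   0.015 ] twist [-0.13 -0.02 -0.  ]
```

{"fn": "move_arm", "kwargs": {"targets": [{"travel": [0, 0.0005, 0.006], "twist": [0, 0, 0]}, {"travel": [0, 0.0005, 0.011], "twist": [0, 0, 0]}, {"travel": [0, 0.0005, 0.014], "twist": [0, 0, 0]}, {"travel": [0, 0.0005, 0.0155], "twist": [0, 0, 0]}, {"travel": [0, 0.0005, 0.016], "twist": [0, 0, 0]}]}}

```text
t: 13.3
position: [0.6656, 0.0633, 0.0447]
tool_rot: [0.684, 0.73, -0.0, -0.0]
ft_force: [0.4, 1.0, -2.8]
width: 0.0348
gripper_force: 45.7
```

{"fn": "move_arm", "kwargs": {"targets": [{"travel": [0, 0, 0], "twist": [0, 0, 0]}, {"travel": [0, 0, 0], "twist": [0, 0, 0]}, {"travel": [0, 0, 0], "twist": [0, 0, 0]}]}}

```text
t: 13.6
position: [0.6658, 0.0632, 0.045]
tool_rot: [0.684, 0.73, 0.0, 0.0]
ft_force: [0.2, 0.9, -2.6]
width: 0.0346
gripper_force: 45.7
```

{"fn": "move_arm", "kwargs": {"targets": [{"travel": [0, 0, 0.0005], "twist": [0, 0, 0]}, {"travel": [0, 0, 0.001], "twist": [0, 0, 0]}, {"travel": [0, 0, 0.0015], "twist": [0, 0, 0]}, {"travel": [0, 0, 0.0015], "twist": [0, 0, 0]}, {"travel": [0, 0, 0.0015], "twist": [0, 0, 0]}]}}

```text
t: 14.1
position: [0.6658, 0.0633, 0.0446]
tool_rot: [0.684, 0.73, 0.0, 0.0]
ft_force: [-2.4, -0.2, 7.0]
width: 0.0347
gripper_force: 46.7
```

{"fn": "move_arm", "kwargs": {"targets": [{"travel": [0, 0, 0], "twist": [0, 0, 0]}, {"travel": [0, 0, 0], "twist": [0, 0, 0]}, {"travel": [0, 0, 0], "twist": [0, 0, 0]}, {"travel": [0, 0, 0], "twist": [0, 0, 0]}, {"travel": [0, 0, 0], "twist": [0, 0, 0]}], "hand": 0}}

```text
t: 14.6
position: [0.6656, 0.0632, 0.0432]
tool_rot: [0.684, 0.73, -0.0, -0.0]
ft_force: [-0.5, -0.5, -0.2]
width: 0.0856
gripper_force: 0.0
```

{"fn": "move_arm", "kwargs": {"targets": [{"travel": [0, 0, -0.01], "twist": [0, 0, 0]}, {"travel": [0, 0, -0.04], "twist": [0, 0, 0]}, {"travel": [0, 0, -0.08], "twist": [0, 0, 0]}, {"travel": [0, 0, -0.12], "twist": [0, 0, 0]}, {"travel": [0, 0, -0.14], "twist": [0, 0, 0]}]}}

```text
t: 15.1
position: [0.6677, 0.0633, 0.1883]
tool_rot: [0.684, 0.73, 0.002, 0.002]
ft_force: [0.6, -0.0, -0.0]
width: 0.0855
gripper_force: 0.0
```

```bash
python3 look.py w5 .665 .063 .079; python3 go.py .511,-.0604,.18
```

```text
pillar top 1528 [0.6485 0.0455 0.0671] [0.6834 0.0812 0.0837] [0.666  0.0633 0.0754] [0.0766 0.0823]
t 15.15 pos [0.669  0.0633 0.1908] w 0.08520668485958598 f [0.5 0.6 3.2]
.511,-.0604,.18 travel [-0.1132 -0.1658  0.0092] twist [0.57 0.04 0.  ]
```

The second pillar measures (.666,.063) and stands upright. Next is the 72 pillar.

{"fn": "move_arm", "kwargs": {"targets": [{"travel": [-0.025, -0.036, 0], "twist": [0, 0, 0]}, {"travel": [-0.052, -0.075, 0], "twist": [0, 0, 0]}, {"travel": [-0.08, -0.114, 0], "twist": [0, 0, 0]}, {"travel": [-0.1, -0.143, 0], "twist": [0, 0, 0]}, {"travel": [-0.1135, -0.1623, 0], "twist": [0, 0, 0]}]}}

```text
t: 15.65
position: [0.5082, -0.0615, 0.1833]
tool_rot: [0.684, 0.729, -0.0, -0.001]
ft_force: [-0.3, -0.0, 0.4]
width: 0.0857
gripper_force: 0.0
```

```bash
python3 look.py w6 .511 -.0605 .072; python3 go.py .511,-.0604,.08
```

```text
pillar top 1513 [ 0.4922 -0.0784  0.0601] [ 0.5272 -0.0427  0.0762] [ 0.5097 -0.0605  0.0681] [0.0695 0.0754]
t 15.7 pos [ 0.5058 -0.0627  0.1831] w 0.08557758765827889 f [-3.4 -1.6  0.2]
.511,-.0604,.08 travel [0.002  0.0058 0.1031] twist [-0.24  0.03 -0.06]
```

View pics/w6.png

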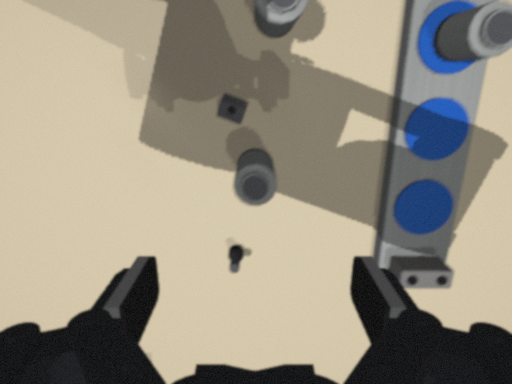

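The wrist view shows the 72 pillar at (255,177), with a nut at (232,108) and a bolt at (236,257), both clear of the fingers' x-direction paths.

{"fn": "move_arm", "kwargs": {"targets": [{"travel": [0, 0, 0.03], "twist": [0, 0, 0]}, {"travel": [0, 0, 0.07], "twist": [0, 0, 0]}, {"travel": [0, 0, 0.09], "twist": [0, 0, 0]}, {"travel": [0, 0, 0.1], "twist": [0, 0, 0]}, {"travel": [0, 0, 0.1], "twist": [0, 0, 0]}]}}

```text
t: 16.2
position: [0.5103, -0.0601, 0.0823]
tool_rot: [0.684, 0.73, -0.001, -0.001]
ft_force: [0.4, -0.3, 0.2]
width: 0.0854
gripper_force: 0.0
```

```bash
python3 go.py .510,-.0605,.035
```

```text
t 16.2 pos [ 0.5103 -0.0601  0.0823] w 0.08542449970749033 f [ 0.4 -0.3  0.2]
.510,-.0605,.035 travel [-0.0004 -0.0002  0.0473] twist [-0.13 -0.05 -0.  ]
```

{"fn": "move_arm", "kwargs": {"targets": [{"travel": [0, 0, 0.02], "twist": [0, 0, 0]}, {"travel": [0, 0, 0.04], "twist": [0, 0, 0]}, {"travel": [0, 0, 0.047], "twist": [0, 0, 0]}, {"travel": [0, 0, 0.047], "twist": [0, 0, 0]}, {"travel": [0, 0, 0.047], "twist": [0, 0, 0]}]}}

```text
t: 16.7
position: [0.5119, -0.0606, 0.0373]
tool_rot: [0.684, 0.73, 0.0, 0.001]
ft_force: [-0.0, -0.3, -0.1]
width: 0.0856
gripper_force: 0.0
```

{"fn": "move_arm", "kwargs": {"targets": [{"travel": [0, 0, 0], "twist": [0, 0, 0]}, {"travel": [0, 0, 0], "twist": [0, 0, 0]}, {"travel": [0, 0, 0], "twist": [0, 0, 0]}, {"travel": [0, 0, 0], "twist": [0, 0, 0]}, {"travel": [0, 0, 0], "twist": [0, 0, 0]}], "hand": 1, "squeeze": 50}}

```text
t: 17.2
position: [0.511, -0.0605, 0.0369]
tool_rot: [0.684, 0.73, 0.0, 0.0]
ft_force: [-1.2, 0.4, 6.0]
width: 0.0343
gripper_force: 49.1
```

{"fn": "move_arm", "kwargs": {"targets": [{"travel": [0, 0, 0], "twist": [0, 0, 0]}, {"travel": [0, 0, -0.02], "twist": [0, 0, 0]}, {"travel": [0, 0, -0.06], "twist": [0, 0, 0]}, {"travel": [0, 0, -0.11], "twist": [0, 0, 0]}, {"travel": [0, 0, -0.15], "twist": [0, 0, 0]}]}}

```text
t: 17.7
position: [0.5106, -0.0604, 0.1881]
tool_rot: [0.684, 0.73, -0.0, -0.0]
ft_force: [1.5, 0.0, -4.2]
width: 0.0345
gripper_force: 51.2
```

```bash
python3 go.py .669,-.012,.18
```

```text
t 17.7 pos [ 0.5106 -0.0604  0.1881] w 0.034535806896201775 f [ 1.5  0.  -4.2]
.669,-.012,.18 travel [0.0381 0.1612 0.0081] twist [-0.01 -0.01 -0.01]
```

{"fn": "move_arm", "kwargs": {"targets": [{"travel": [0.007, 0.03, 0], "twist": [0, 0, 0]}, {"travel": [0.0165, 0.07, 0], "twist": [0, 0, 0]}, {"travel": [0.026, 0.11, 0], "twist": [0, 0, 0]}, {"travel": [0.034, 0.145, 0], "twist": [0, 0, 0]}, {"travel": [0.038, 0.161, 0], "twist": [0, 0, 0]}]}}

```text
t: 18.2
position: [0.6718, -0.0111, 0.1855]
tool_rot: [0.684, 0.73, 0.001, 0.0]
ft_force: [-0.4, -0.1, -4.5]
width: 0.0346
gripper_force: 51.2
```

{"fn": "move_arm", "kwargs": {"targets": [{"travel": [0, 0, 0], "twist": [0, 0, 0]}, {"travel": [0, 0, 0.02], "twist": [0, 0, 0]}, {"travel": [0, 0, 0.05], "twist": [0, 0, 0]}, {"travel": [0, 0, 0.08], "twist": [0, 0, 0]}, {"travel": [0, 0, 0.09], "twist": [0, 0, 0]}]}}

```text
t: 18.7
position: [0.6647, -0.0121, 0.0925]
tool_rot: [0.684, 0.729, -0.003, -0.003]
ft_force: [-0.9, 0.2, -3.5]
width: 0.0349
gripper_force: 51.1
```

{"fn": "move_arm", "kwargs": {"targets": [{"travel": [0, 0, 0], "twist": [0, 0, 0]}, {"travel": [0, 0, 0.01], "twist": [0, 0, 0]}, {"travel": [0, 0, 0.02], "twist": [0, 0, 0]}, {"travel": [0, 0, 0.022], "twist": [0, 0, 0]}, {"travel": [0, 0, 0.022], "twist": [0, 0, 0]}]}}

```text
t: 19.2
position: [0.669, -0.0122, 0.0742]
tool_rot: [0.684, 0.73, -0.0, -0.0]
ft_force: [-0.2, -0.6, -3.2]
width: 0.0345
gripper_force: 51.2
```

```bash
python3 go.py .669,-.012,.060
```

```text
t 19.2 pos [ 0.669  -0.0122  0.0742] w 0.034461587995754384 f [-0.2 -0.6 -3.2]
.669,-.012,.060 travel [0.0002 0.     0.0142] twist [-0.02 -0.01 -0.  ]
```

{"fn": "move_arm", "kwargs": {"targets": [{"travel": [0, 0, 0.006], "twist": [0, 0, 0]}, {"travel": [0, 0, 0.01], "twist": [0, 0, 0]}, {"travel": [0, 0, 0.013], "twist": [0, 0, 0]}, {"travel": [0, 0, 0.0145], "twist": [0, 0, 0]}, {"travel": [0, 0, 0.0145], "twist": [0, 0, 0]}]}}

```text
t: 19.7
position: [0.6691, -0.0121, 0.06]
tool_rot: [0.684, 0.73, -0.0, -0.0]
ft_force: [-1.7, 0.9, -1.1]
width: 0.0344
gripper_force: 51.5
```

{"fn": "move_arm", "kwargs": {"targets": [{"travel": [0, 0, 0.0005], "twist": [0, 0, 0]}, {"travel": [0, 0, 0.001], "twist": [0, 0, 0]}, {"travel": [0, 0, 0.0015], "twist": [0, 0, 0]}, {"travel": [0, 0, 0.0015], "twist": [0, 0, 0]}, {"travel": [0, 0, 0.0015], "twist": [0, 0, 0]}]}}

```text
t: 20.2
position: [0.6691, -0.0122, 0.0599]
tool_rot: [0.684, 0.73, 0.0, 0.0]
ft_force: [-5.3, -0.3, 10.0]
width: 0.0345
gripper_force: 52.7
```

{"fn": "move_arm", "kwargs": {"targets": [{"travel": [0, 0, 0], "twist": [0, 0, 0]}, {"travel": [0, 0, 0], "twist": [0, 0, 0]}, {"travel": [0, 0, 0], "twist": [0, 0, 0]}, {"travel": [0, 0, 0], "twist": [0, 0, 0]}, {"travel": [0, 0, 0], "twist": [0, 0, 0]}], "hand": 0}}

```text
t: 20.7
position: [0.6693, -0.0122, 0.0582]
tool_rot: [0.684, 0.73, 0.0, -0.0]
ft_force: [-0.5, 0.6, -0.4]
width: 0.0855
gripper_force: 0.0
```

{"fn": "move_arm", "kwargs": {"targets": [{"travel": [0, 0, -0.01], "twist": [0, 0, 0]}, {"travel": [0, 0, -0.04], "twist": [0, 0, 0]}, {"travel": [0, 0, -0.08], "twist": [0, 0, 0]}, {"travel": [0, 0, -0.12], "twist": [0, 0, 0]}, {"travel": [0, 0, -0.13], "twist": [0, 0, 0]}]}}

```text
t: 21.2
position: [0.6724, -0.0125, 0.1945]
tool_rot: [0.684, 0.73, 0.003, 0.004]
ft_force: [1.3, 0.1, 0.5]
width: 0.0856
gripper_force: 0.0
```

```bash
python3 look.py w7 .669 -.012 .095; python3 go.py .5195,.0735,.19
```

```text
pillar top 1642 [ 0.6504 -0.0294  0.083 ] [0.6857 0.0058 0.0997] [ 0.668  -0.0118  0.0914] [0.0925 0.0983]
t 21.25 pos [ 0.6722 -0.0125  0.1941] w 0.08527775262735934 f [1.1 0.3 0.9]
.5195,.0735,.19 travel [ 0.0957 -0.1469  0.0027] twist [ 0.5   0.08 -0.  ]
```

The third pillar measures (.668,-.012). Next is the 88 pillar.

{"fn": "move_arm", "kwargs": {"targets": [{"travel": [0.022, -0.034, 0], "twist": [0, 0, 0]}, {"travel": [0.046, -0.07, 0], "twist": [0, 0, 0]}, {"travel": [0.07, -0.106, 0], "twist": [0, 0, 0]}, {"travel": [0.088, -0.134, 0], "twist": [0, 0, 0]}, {"travel": [0.095, -0.1445, 0], "twist": [0, 0, 0]}]}}

```text
t: 21.75
position: [0.5143, 0.0746, 0.1871]
tool_rot: [0.683, 0.73, -0.001, -0.002]
ft_force: [0.2, 0.1, -0.2]
width: 0.0857
gripper_force: 0.0
```

```bash
python3 look.py w8 .5195 .0735 .088; python3 go.py .519,.0735,.08
```

```text
pillar top 1643 [0.5002 0.057  0.0762] [0.5356 0.0924 0.0922] [0.5179 0.0747 0.0842] [0.0856 0.0913]
t 21.8 pos [0.5143 0.0749 0.1873] w 0.08540922688101737 f [-2.2  1.1 -0.3]
.519,.0735,.08 travel [-0.0018  0.0051  0.1073] twist [-0.26 -0.05  0.07]
```

{"fn": "move_arm", "kwargs": {"targets": [{"travel": [0, 0, 0.03], "twist": [0, 0, 0]}, {"travel": [0, 0, 0.06], "twist": [0, 0, 0]}, {"travel": [0, 0, 0.08], "twist": [0, 0, 0]}, {"travel": [0, 0, 0.085], "twist": [0, 0, 0]}, {"travel": [0, 0, 0.085], "twist": [0, 0, 0]}]}}

```text
t: 22.3
position: [0.5192, 0.0729, 0.1025]
tool_rot: [0.684, 0.729, -0.001, -0.001]
ft_force: [0.3, 0.4, 0.7]
width: 0.0855
gripper_force: 0.0
```

```bash
python3 go.py .519,.0742,.048
```

```text
t 22.3 pos [0.5192 0.0729 0.1025] w 0.08554961297890627 f [0.3 0.4 0.7]
.519,.0742,.048 travel [ 0.0013 -0.0001  0.0545] twist [-0.09 -0.   -0.03]
```

{"fn": "move_arm", "kwargs": {"targets": [{"travel": [0.001, -0.001, 0.02], "twist": [0, 0, 0]}, {"travel": [0.001, -0.001, 0.04], "twist": [0, 0, 0]}, {"travel": [0.001, -0.001, 0.054], "twist": [0, 0, 0]}, {"travel": [0.001, -0.001, 0.054], "twist": [0, 0, 0]}, {"travel": [0.001, -0.001, 0.054], "twist": [0, 0, 0]}]}}

```text
t: 22.8
position: [0.519, 0.0741, 0.0502]
tool_rot: [0.684, 0.729, 0.001, 0.001]
ft_force: [0.8, 0.5, -0.1]
width: 0.0856
gripper_force: 0.0
```

{"fn": "move_arm", "kwargs": {"targets": [{"travel": [0, 0, 0], "twist": [0, 0, 0]}, {"travel": [0, 0, 0], "twist": [0, 0, 0]}, {"travel": [0, 0, 0], "twist": [0, 0, 0]}, {"travel": [0, 0, 0], "twist": [0, 0, 0]}, {"travel": [0, 0, 0], "twist": [0, 0, 0]}], "hand": 1, "squeeze": 55}}

```text
t: 23.3
position: [0.5181, 0.0743, 0.0501]
tool_rot: [0.684, 0.73, 0.0, 0.0]
ft_force: [-0.6, 0.1, 5.8]
width: 0.0344
gripper_force: 54.6
```

{"fn": "move_arm", "kwargs": {"targets": [{"travel": [0, 0, 0], "twist": [0, 0, 0]}, {"travel": [0, 0, -0.02], "twist": [0, 0, 0]}, {"travel": [0, 0, -0.06], "twist": [0, 0, 0]}, {"travel": [0, 0, -0.11], "twist": [0, 0, 0]}, {"travel": [0, 0, -0.16], "twist": [0, 0, 0]}]}}

```text
t: 23.8
position: [0.5163, 0.0742, 0.2101]
tool_rot: [0.684, 0.73, -0.001, -0.001]
ft_force: [1.1, -0.4, -4.5]
width: 0.0344
gripper_force: 56.3
```

```bash
python3 go.py .674,-.0867,.21
```

```text
t 23.8 pos [0.5163 0.0742 0.2101] w 0.034401368111080646 f [ 1.1 -0.4 -4.5]
.674,-.0867,.21 travel [-0.1708  0.147  -0.0004] twist [-0.17 -0.01 -0.  ]
```

{"fn": "move_arm", "kwargs": {"targets": [{"travel": [-0.025, 0.021, 0], "twist": [0, 0, 0]}, {"travel": [-0.06, 0.051, 0], "twist": [0, 0, 0]}, {"travel": [-0.095, 0.081, 0], "twist": [0, 0, 0]}, {"travel": [-0.13, 0.11, 0], "twist": [0, 0, 0]}, {"travel": [-0.155, 0.132, 0], "twist": [0, 0, 0]}]}}

```text
t: 24.3
position: [0.6606, -0.0742, 0.2085]
tool_rot: [0.684, 0.729, -0.0, -0.0]
ft_force: [0.0, 0.0, -3.6]
width: 0.0342
gripper_force: 56.3
```

{"fn": "move_arm", "kwargs": {"targets": [{"travel": [-0.016, 0.013, 0], "twist": [0, 0, 0]}, {"travel": [-0.016, 0.013, 0], "twist": [0, 0, 0]}, {"travel": [-0.016, 0.013, 0.02], "twist": [0, 0, 0]}, {"travel": [-0.016, 0.013, 0.05], "twist": [0, 0, 0]}, {"travel": [-0.016, 0.013, 0.07], "twist": [0, 0, 0]}]}}

```text
t: 24.8
position: [0.6712, -0.086, 0.1369]
tool_rot: [0.684, 0.73, -0.001, -0.002]
ft_force: [-0.9, 0.6, -3.7]
width: 0.0343
gripper_force: 56.4
```

{"fn": "move_arm", "kwargs": {"targets": [{"travel": [0, 0, 0.02], "twist": [0, 0, 0]}, {"travel": [0, 0, 0.04], "twist": [0, 0, 0]}, {"travel": [0, 0, 0.05], "twist": [0, 0, 0]}, {"travel": [0, 0, 0.05], "twist": [0, 0, 0]}, {"travel": [0, 0, 0.05], "twist": [0, 0, 0]}]}}

```text
t: 25.3
position: [0.6735, -0.0868, 0.0897]
tool_rot: [0.684, 0.73, 0.0, -0.0]
ft_force: [0.8, -0.5, -3.6]
width: 0.0347
gripper_force: 56.3
```

```bash
python3 go.py .674,-.0867,.073
```

```text
t 25.3 pos [ 0.6735 -0.0868  0.0897] w 0.03469784697398342 f [ 0.8 -0.5 -3.6]
.674,-.0867,.073 travel [0.     0.0005 0.0167] twist [-0.   -0.01  0.01]
```

{"fn": "move_arm", "kwargs": {"targets": [{"travel": [0, 0, 0.006], "twist": [0, 0, 0]}, {"travel": [0, 0, 0.011], "twist": [0, 0, 0]}, {"travel": [0, 0, 0.014], "twist": [0, 0, 0]}, {"travel": [0, 0, 0.016], "twist": [0, 0, 0]}, {"travel": [0, 0, 0.0165], "twist": [0, 0, 0]}]}}

```text
t: 25.8
position: [0.6734, -0.0871, 0.0732]
tool_rot: [0.684, 0.73, -0.0, -0.0]
ft_force: [-2.2, 0.6, 2.9]
width: 0.0344
gripper_force: 57.0
```

{"fn": "move_arm", "kwargs": {"targets": [{"travel": [0, 0, 0.0005], "twist": [0, 0, 0]}, {"travel": [0, 0, 0.001], "twist": [0, 0, 0]}, {"travel": [0, 0, 0.0015], "twist": [0, 0, 0]}, {"travel": [0, 0, 0.0015], "twist": [0, 0, 0]}, {"travel": [0, 0, 0.0015], "twist": [0, 0, 0]}]}}

```text
t: 26.3
position: [0.6734, -0.0871, 0.0732]
tool_rot: [0.684, 0.73, 0.0, 0.0]
ft_force: [-5.6, 0.6, 10.8]
width: 0.0347
gripper_force: 58.1
```

{"fn": "move_arm", "kwargs": {"targets": [{"travel": [0, 0, 0], "twist": [0, 0, 0]}, {"travel": [0, 0, 0], "twist": [0, 0, 0]}, {"travel": [0, 0, 0], "twist": [0, 0, 0]}, {"travel": [0, 0, 0], "twist": [0, 0, 0]}, {"travel": [0, 0, 0], "twist": [0, 0, 0]}], "hand": 0}}

```text
t: 26.8
position: [0.6736, -0.0871, 0.0711]
tool_rot: [0.684, 0.73, 0.0, -0.0]
ft_force: [-0.2, 0.1, -0.1]
width: 0.0858
gripper_force: 0.0
```

{"fn": "move_arm", "kwargs": {"targets": [{"travel": [0, 0, -0.01], "twist": [0, 0, 0]}, {"travel": [0, 0, -0.04], "twist": [0, 0, 0]}, {"travel": [0, 0, -0.08], "twist": [0, 0, 0]}, {"travel": [0, 0, -0.12], "twist": [0, 0, 0]}, {"travel": [0, 0, -0.15], "twist": [0, 0, 0]}]}}

```text
t: 27.3
position: [0.6744, -0.0872, 0.225]
tool_rot: [0.684, 0.73, 0.001, 0.001]
ft_force: [0.7, -0.7, 0.1]
width: 0.0853
gripper_force: 0.0
```

{"fn": "move_arm", "kwargs": {"targets": [{"travel": [0, -0.03, 0], "twist": [0, 0, 0]}, {"travel": [0, -0.07, 0], "twist": [0, 0, 0]}, {"travel": [0, -0.11, 0], "twist": [0, 0, 0]}, {"travel": [0, -0.14, 0], "twist": [0, 0, 0]}, {"travel": [0, -0.14, 0], "twist": [0, 0, 0]}]}}

```text
t: 27.8
position: [0.5294, -0.0956, 0.2218]
tool_rot: [0.684, 0.729, -0.001, -0.001]
ft_force: [0.6, 0.2, -1.1]
width: 0.0853
gripper_force: 0.0
```

```bash
python3 - <<'E'
from rig import *
from h import *
for n in('scene','top'):
    c=read_camera(n);P=cloud(c);h=P[...,2]
    if n=='scene':cv2.imwrite('pics/end.png',c['pixels'][...,::-1])
    for x,y,z in((.66,.1373,.063),(.665,.063,.079),(.669,-.012,.095),(.674,-.0867,.111)):
        p=P[(abs(h-z+.004)<.01)&(np.hypot(P[...,0]-x,P[...,1]-y)<.03)]
        print(n,len(p),((p.min(0)+p.max(0))/2).round(3),np.percentile(p[:,2],95).round(3))
E
```

```text
scene 150 [0.661 0.135 0.058] 0.065
scene 168 [0.666 0.062 0.074] 0.08
scene 179 [ 0.669 -0.013  0.09 ] 0.096
scene 197 [ 0.674 -0.087  0.106] 0.113
top 120 [0.66  0.136 0.058] 0.065
top 126 [0.666 0.064 0.076] 0.082
top 129 [ 0.668 -0.012  0.09 ] 0.097Traceback (most recent call last):
  File "<stdin>", line 8, in <module>
    return umr_minimum(a, axis, None, out, keepdims, initial, where)
ValueError: zero-size array to reduction operation minimum which has no identity
```

View pics/end.png

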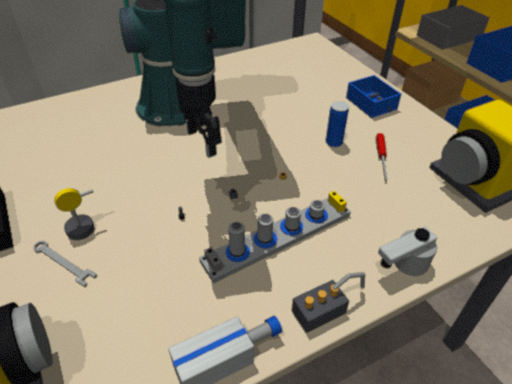

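The final scene view shows four upright pillars at (316,210), (292,219), (265,231) and (237,242). They rise away from the yellow block at (338,203), and the gauge is untouched at (78,215). In the top view the arm hides the last pillar.

```bash
python3 -c "
from rig import *
print(hand_in())"
```

```text
the job is handed in; nothing more can be done
None
```

The job is handed in: all four pillars stand upright on the blue pads, each within about 2 mm of its pad's centre, shortest beside the yellow block and tallest farthest from it; no pillar was knocked over and the gauge was left alone.

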